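# Put the wax-melt tin into the slide-top gift box and shut its cover

### The job

Slide the wooden gift box's cover fully open by its dark bar, set the brass-coloured wax tin down flat, lid up, inside the box without dropping it, then let go of it and slide the cover fully shut again. Leave the card holders, the candles and everything else on the table where they are.

Things in the scene. Friction and masses are not known exactly. Their poses are not given: they have to be found in the camera images.
- gift_box: Open-topped box of mid-brown wood, fixed to the table, 156 x 128 x 51 mm (x, y, z). Origin: centre of its underside, on the table; z up, x points to the end towards which the cover slides open. Floor 6 mm thick; walls 8 mm; inside 140 (x) by 112 (y) mm, 34 mm deep from the floor to the underside of the cover (41 mm above the table). Long side walls end in 51 mm high lips over the cover's edges; the end wall at +x is only 40 mm high, and the cover passes over it.
- box_floor (a point): Centre of the box's inner floor (grey liner), 6 mm above the table, axes as the box's. With the cover fully open the uncovered part reaches from x = -70 to +55 mm and y = -56 to +56 mm here.
- box_cover (a joint): How far the captive pale wooden cover (148 x 118 x 6 mm) is slid open along the box's +x: 0 = fully shut against the end wall, 0.125 = fully open (stop). It slides in grooves, cannot come off, stays where it is left; friction about 1.5 N plus about 6 N per m/s. Starts shut or up to 25 mm open.
- box_cover_grip (a point): Centre of the top of the dark wooden bar on the cover, 71.5 mm above the table; moves with the cover (above the box's origin when shut). The bar stands 25 mm above the cover's top, is 16 mm thick along the box's x and 60 mm long along the box's y; axes as the box's.
- wax_tin: Loose flat brass-coloured tin with rounded corners, its lid fixed shut; 61 (x) x 88 (y) x 22 (z) mm, about 0.11 kg. Origin: centre of its underside; z up through the lid. Gripped across its 59 mm narrow side (x); it lies on the table, and may lie either way round in the box.
- card_box: Bystander: loose clear grey-white card holder, 65 x 92 x 19 mm, origin at the centre of its underside. It and the tin swap places from start to start.
- card_box_b: Bystander: a second card holder of the same kind and size, loose, at the right.
- tester_candle: Bystander: loose open glass tester candle, 67 mm across, 74 mm high, origin at the centre of its underside. Lidded candle jars, all fixed, 69 mm across, 82 mm high and up to 163 mm where stacked, stand in rows behind the work.

How it is judged:
By the outcome, as a careful person would: the job done as asked, in the order asked, and still so for the second after the job is handed in, with the robot touching nothing.
It also fails if it takes over 61 s, if anything falls off the work surface, if the arm or the gripper's body presses on something with over 40 N, if the wrist force passes 120 N, or if a joint passes its speed limit or range.

### The arm

A 6-joint arm with a two-finger parallel gripper is mounted at the origin on a cart in front of the work surface, level with it; the furniture and walls round the work are solid. World frame = base frame: x ahead of the robot, y to its left, z up, the work surface at z = 0. Lengths are in mm, angles in rad, forces in N, time in s.
With the tool pointing down it reaches from about 425 to 925 mm from the base axis. Payload 12.5 kg.
Tool frame: the origin (TCP) lies where the fingers leave the gripper's body, on its centre line; the fingertips stand 73 mm ahead of it and the grasp point (between the pads) lies tcp_to_grasp ahead of it (tcp_to_grasp is the distance from the TCP to the grasp point, in mm); x points along the fingers, y is the direction in which the jaws open and shut, and the axes are right-handed (so a half turn about x gives the same grasp; the last joint's range is limited). The gripper opens to 85 mm and grips with 20 to 120 N. Pads are 22 mm wide; open, the fingers measure 114 mm over their backs; the gripper's body (76 mm by 85 mm) begins 54 mm behind the grasp point. The pads swing forward as they close: fully open they stand 13 mm farther back than shut.
Start: joints at [-1.238, 0.491, 1.559, -0, 1.092, -0.106], TCP at [265.555, -565.789, 303.927] pointing down, gripper open.
Joint ranges: [-3.1, 3.1], [-0.84, 2.19], [0.05, 2.79], [-1.13, 4.28], [0.06, 2.93], [-2.69, 2.69]. Speed limits (rad/s): [2.22, 2.22, 2.79, 3.14, 3.14, 3.14].

### API

Orientations are given as [roll, pitch, yaw] about the fixed x, y, z axes, in that order (R = Rz(yaw) Ry(pitch) Rx(roll)).
In Python, from cell import get_obs, capture, close_job, tcp_to_grasp gives the robot as it stands.
- The arm moves only by the tool drive_tool, never from a script. Its argument "plan" is a list that holds one entry, the list of rows, each a list of 6 numbers: the shift along the tool's x, y, z normalised to -1 to 1, where 1 is 80 cm, then the turn, a rotation vector about the tool's x, y, z normalised to -1 to 1, where 1 is 360 degrees. In form: [[[tx, ty, tz, rx, ry, rz], ...]]. A call has 1 to 20 rows; each row is the pose to reach, as a shift and turn from the pose commanded when the call began, along the tool's axes at that moment, turning the shorter way round; what a row does not reach only later rows make up. A row lasts 1/8 s, in which the tool goes at most 62.5 mm and 10.7 degrees, less where a joint would pass 70% of its speed; a pose out of reach is approached as far as the arm can. A call with a number of a shift or a turn outside -1 to 1 is refused whole. A call with a gripper value outside its range is refused whole. "hand" is the opening in per cent of the stroke, from 0 (shut) to 100 (fully open), set as the call begins (left out, the last holds). The fingers move at their own pace and stop on an object; the grip force is fixed at half the most. Time passes only in rows, so rows that repeat a pose let the fingers close. It gives the time, the measured TCP pose, the force and the opening at its end, in the units of the state.
- get_obs(): the state, without advancing time (a new reading comes with each control period).
- capture(name): name is "scene" or "top" or "wrist"; returns a dict with "pixels" (420x560x3 uint8, red, green, blue), "range_z" (420x560 float32, mm along the optical axis (not along the pixel's ray), 0 where there is no reading), "fx", "fy", "cx", "cy" (pixels), "rvec" (rotation vector, rad) and "tvec" (3), from world to camera coordinates, as OpenCV has them; the wrist camera has in their place "T_tool_cam" (4x4, takes a point from camera to tool coordinates, whose origin is the TCP and whose axes are the tool frame's). Camera axes: x right, y down, z forward; pixel columns grow to the right and rows downward; lengths in mm; the calibration is good to about 2 mm. A picture is of the moment at which its call begins: read the wrist's pose just before it.
- close_job(): hands the job in, once; it reports no verdict.
The state is a dict: "clock": time; "joint_pos": joint angles; "qd": joint speeds; "tau": joint torques, N m; "tool_pos": TCP position; "eef_rot": TCP orientation; "contact_force": force on the tool from outside, world axes, zero at the start; "ft_torque": the same for the moment, N m; "width": finger opening in mm.
Only numpy, scipy, OpenCV 4.12 (cv2) and the standard library are available. Lean on these libraries where they do the work, as an engineer would, in place of code of your own. Each camera call takes 0.05 s, during which the arm holds its last target.

## Working session

There is one attempt and no reset: what is moved stays moved. The work goes in short steps, Python scripts to look and compute and a tool call to move; the robot and the scene stay as the last step left them, time stands still between calls to the robot, and variables do not carry over. Pictures are saved under pics/ and viewed, and the job is handed in when it is done.

Besides the shell and the picture viewer there is one more tool, called after "Request:" in YAML: its name, and indented under it one key for each argument. drive_tool: Moves the arm, as the interface text tells. Scaled input: -1 to 1 covers 80 cm each way for a shift and 360 degrees each way for a turn. Its arguments: {"type":"object","properties":{"plan":{"type":"array"},"hand":{"type":"number"}},"required":["plan"]}

```bash
ls; mkdir -p pics; cat > h.py <<'E'
import numpy as np,cv2
from cell import get_obs,capture,close_job,tcp_to_grasp
from scipy.spatial.transform import Rotation as R
def save(name,n):
    o=get_obs(); c=capture(name); cv2.imwrite(f'pics/{n}.png',c['pixels'][:,:,::-1]); np.savez(f'{n}.npz',**c,tp=o['tool_pos'],er=o['eef_rot']); return c
def world(n):
    c=np.load(n+'.npz'); z=c['range_z']; v,u=np.mgrid[:z.shape[0],:z.shape[1]]
    P=np.stack([(u-c['cx'])/c['fx']*z,(v-c['cy'])/c['fy']*z,z],-1).astype(float)
    if 'rvec' in c:
        M=cv2.Rodrigues(c['rvec'])[0]; W=(P-c['tvec'].reshape(3))@M
    else:
        T=c['T_tool_cam']; W=P@T[:3,:3].T+T[:3,3]; W=W@R.from_euler('xyz',c['er']).as_matrix().T+c['tp']
    W[z==0]=np.nan
    return W,c['pixels']
E
python3 - <<'E'
from h import *
o=get_obs();print(o);print(tcp_to_grasp, tcp_to_grasp() if callable(tcp_to_grasp) else '')
save('scene','s0');save('top','t0')
E
```

```text
pics
{'clock': 0.0, 'joint_pos': array([-1.23761703e+00,  4.91554962e-01,  1.55947672e+00, -1.14826700e-05,
        1.09171025e+00, -1.05594959e-01]), 'qd': array([ 4.03253522e-04, -2.97934311e-05, -7.34617949e-04, -4.11421030e-04,
        8.45565948e-04, -8.35612428e-05]), 'tau': array([-3.33382941e-04, -6.18447375e+01, -2.61589980e+01, -1.61034491e-04,
        4.05129947e-03,  5.60796295e-06]), 'tool_pos': array([ 265.48840251, -565.63472686,  303.32115998]), 'eef_rot': array([-1.66753051,  1.569647  ,  1.9128417 ]), 'contact_force': array([-0.11338789, -0.43426583,  0.09874051]), 'ft_torque': array([0.07137089, 0.03369669, 0.01804509]), 'width': 85.33530586340979}
53.900000000000006
```

View pics/s0.png

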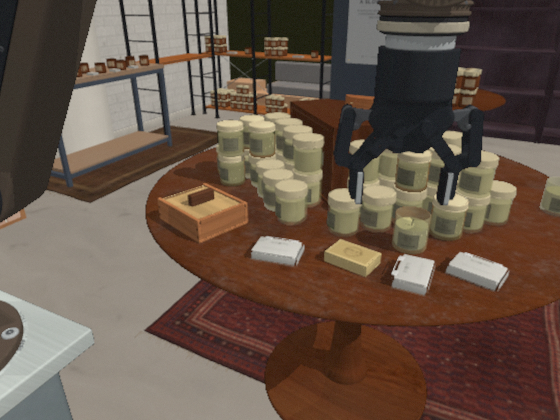

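View pics/t0.png

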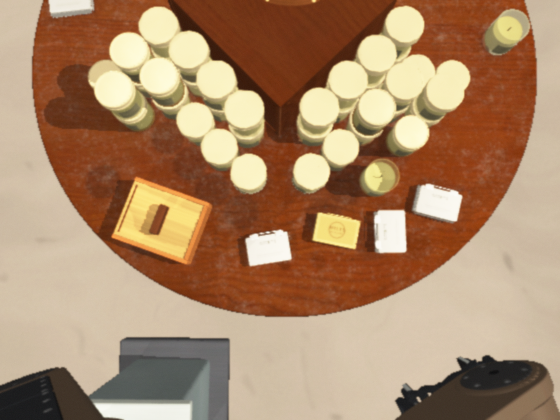

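The top view shows the box at px (162,221) with its dark bar at (158,217), and the brass tin at (336,231). There are card holders at (268,247), (390,231) and (437,202), and the tester candle at (379,178). Next I'll measure positions.

```bash
python3 - <<'E'
from h import *
W,p=world('t0')
def rect(m,lbl):
    q=W[m][:,:2].astype(np.float32); r=cv2.minAreaRect(q); print(lbl,len(q),r,'z',np.nanpercentile(W[m][:,2],[5,50,95]).round(1)); print(cv2.boxPoints(r).round(0).tolist())
def win(u0,u1,v0,v1):
    m=np.zeros(W.shape[:2],bool); m[v0:v1,u0:u1]=1; return m&np.isfinite(W[...,2])
z=W[...,2]
print('table',np.nanmedian(z[255:275,320:400]))
rect(win(300,368,205,255)&(z>14)&(z<32),'tin')
rect(win(370,412,205,256)&(z>12)&(z<32),'cardB')
rect(win(240,298,225,270)&(z>12)&(z<32),'card')
b=win(105,218,172,270)
rect(b&(z>32)&(z<60),'box');rect(b&(z>47)&(z<56),'lips');rect(b&(z>62)&(z<80),'bar')
rect(b&(z>43)&(z<49.5),'cover')
rect(win(355,403,158,198)&(z>60)&(z<85),'candle')
rect(win(215,275,150,197)&(z>60)&(z<200),'jar');rect(win(290,335,150,197)&(z>60)&(z<100),'jar2')
E
python3 - <<'E'
import cv2
a=cv2.imread('pics/t0.png');cv2.imwrite('pics/t0b.png',cv2.resize(a[165:275,95:415],None,fx=2.5,fy=2.5,interpolation=cv2.INTER_CUBIC))
E
```

```text
table 0.5193925294159969
tin 1264 ((498.1764221191406, -450.7607116699219), (88.00391387939453, 61.2122917175293), 79.17977142333984) z [19.9 22.9 25.5]
[[460.0, -488.0], [520.0, -500.0], [536.0, -413.0], [476.0, -402.0]]
cardB 1214 ((498.00726318359375, -562.38037109375), (88.68643951416016, 65.10556030273438), 0.5077738165855408) z [15.3 18.6 21.3]
[[453.0, -530.0], [454.0, -595.0], [543.0, -595.0], [542.0, -529.0]]
card 1235 ((459.8093566894531, -312.77386474609375), (64.57162475585938, 92.00407409667969), 9.723400115966797) z [15.8 18.7 21.4]
[[420.0, -273.0], [436.0, -364.0], [499.0, -353.0], [484.0, -262.0]]
box 4910 ((511.1649475097656, -99.65188598632812), (157.2728729248047, 127.9805679321289), 70.84947967529297) z [44.4 47.4 52.5]
[[425.0, -153.0], [546.0, -195.0], [597.0, -46.0], [477.0, -4.0]]
lips 2867 ((511.0298767089844, -100.05670166015625), (156.44773864746094, 127.94615173339844), 70.88412475585938) z [47.2 48.7 53.1]
[[425.0, -153.0], [546.0, -195.0], [597.0, -47.0], [476.0, -5.0]]
bar 282 ((510.9551696777344, -99.45551300048828), (16.519149780273438, 59.3597793579
[... 202 characters left out ...]
70.76307678222656) z [44.5 46.9 49.1]
[[425.0, -153.0], [546.0, -195.0], [598.0, -46.0], [477.0, -4.0]]
candle 257 ((602.3800659179688, -523.5950317382812), (86.44337463378906, 65.86940002441406), 88.58653259277344) z [61.6 72.2 75.8]
[[568.0, -566.0], [634.0, -568.0], [636.0, -481.0], [571.0, -480.0]]
jar 1383 ((610.0198364257812, -253.6300506591797), (109.40386962890625, 70.2732925415039), 70.51717376708984) z [76.  84.2 87.1]
[[559.0, -293.0], [625.0, -317.0], [661.0, -214.0], [595.0, -190.0]]
jar2 1207 ((610.8740844726562, -399.020263671875), (75.38900756835938, 81.42180633544922), 3.3509645462036133) z [77.2 84.3 86.9]
[[571.0, -361.0], [576.0, -442.0], [651.0, -437.0], [646.0, -356.0]]
```

View pics/t0b.png

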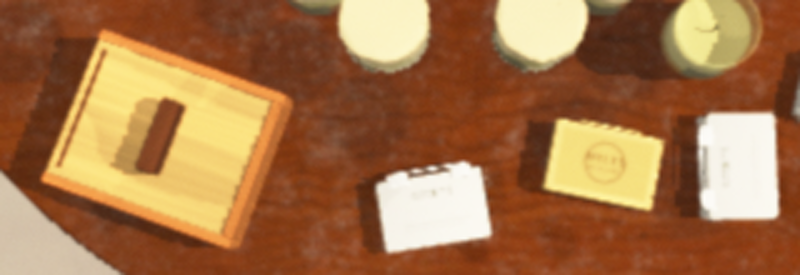

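```bash
python3 - <<'E'
from h import *
W,p=world('t0')
a=np.deg2rad(70.9);ex=np.array([np.cos(a),np.sin(a)]);ey=np.array([-ex[1],ex[0]])
d=W[...,:2]-np.array([511.1,-99.8]);X=d@ex;Y=d@ey
for lo in list(range(-82,-56,2))+list(range(56,84,2)):
    m=(X>=lo)&(X<lo+2)&(abs(Y)<45);print(lo,m.sum(),np.median(W[m][:,2]).round(1),p[m].mean(0).round(0))
E
python3 - <<'E'
import cv2
a=cv2.imread('pics/s0.png');cv2.imwrite('pics/s0b.png',cv2.resize(a[170:250,145:265],None,fx=5,fy=5,interpolation=cv2.INTER_CUBIC))
E
```

```text
-82 41 0.8 [131.  62.  24.]
-80 73 2.4 [162.  87.  39.]
-78 197 32.2 [195. 113.  54.]
-76 48 51.4 [235. 147.  70.]
-74 44 50.9 [235. 147.  70.]
-72 44 51.6 [225. 142.  69.]
-70 26 47.1 [210. 144.  74.]
-68 52 46.9 [217. 166.  89.]
-66 46 47.4 [239. 200. 111.]
-64 49 47.0 [244. 210. 117.]
-62 44 46.5 [245. 213. 119.]
-60 49 47.4 [245. 213. 119.]
-58 43 47.1 [246. 214. 120.]
56 51 47.4 [249. 222. 126.]
58 42 47.2 [249. 222. 126.]
60 48 46.9 [249. 222. 126.]
62 49 48.1 [249. 222. 126.]
64 37 47.6 [249. 222. 125.]
66 49 47.1 [245. 211. 117.]
68 52 47.4 [218. 163.  87.]
70 47 47.6 [188. 127.  67.]
72 33 46.8 [217. 161.  86.]
74 53 46.5 [242. 203. 112.]
76 43 47.2 [238. 196. 107.]
78 6 45.8 [220. 169.  89.]
80 0 nan [nan nan nan]
82 0 nan [nan nan nan]
  return _methods._mean(a, axis=axis, dtype=dtype,
  ret = ret.dtype.type(ret / rcount)
<stdin>:6: RuntimeWarning: Mean of empty slice.
  ret = um.true_divide(
```

View pics/s0b.png

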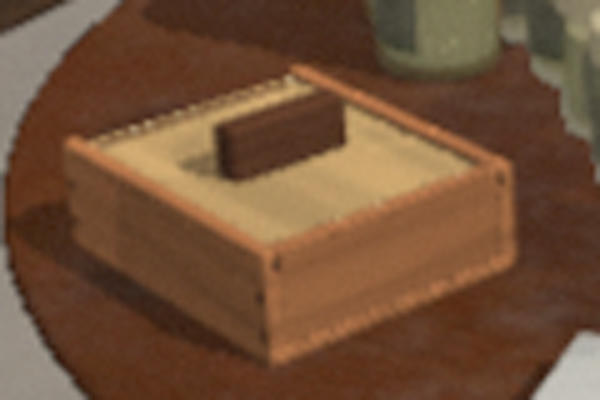

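The box's +x runs at yaw 71° (image left). The cover is roughly shut, and the tin matches its given size. Now I'll write a move-planning helper.

```bash
cat >> h.py <<'E'
import json,os
def cmd():
    if os.path.exists('cmd.json'):
        d=json.load(open('cmd.json')); return np.array(d['p']),R.from_quat(d['q'])
    return np.array([265.555,-565.789,303.927]),R.from_euler('xyz',get_obs()['eef_rot'])
def down(yaw): # tool x=-z, y=jaw dir
    y=np.array([np.cos(np.deg2rad(yaw)),np.sin(np.deg2rad(yaw)),0]);x=np.array([0,0,-1.])
    return R.from_matrix(np.stack([x,y,np.cross(x,y)],1))
def row(p,yaw):
    p0,r0=cmd(); s=r0.inv().apply(np.array(p)-p0)/800; t=(r0.inv()*down(yaw)).as_rotvec()/(2*np.pi)
    return [round(float(v),4) for v in np.r_[s,t]]
def sent(r): # last row sent, assumed reached
    p0,r0=cmd(); r=np.array(r); p=p0+r0.apply(r[:3]*800); q=r0*R.from_rotvec(r[3:]*2*np.pi)
    json.dump(dict(p=p.tolist(),q=q.as_quat().tolist()),open('cmd.json','w'))
    o=get_obs(); print('cmd',p.round(1),'meas',o['tool_pos'].round(1),'err',(o['tool_pos']-p).round(2),'jaw cmd',jaw(q),'meas',jaw(R.from_euler('xyz',o['eef_rot'])),'F',o['contact_force'].round(1),'w',o['width'].round(1),'t',o['clock'],'q',o['joint_pos'].round(2))
def jaw(r):
    m=r.as_matrix(); return round(float(np.degrees(np.arctan2(m[1,1],m[0,1]))),2),m[:,0].round(3).tolist()
E
python3 - <<'E'
from h import *
p,r=cmd();print(jaw(r))
for yw in (71,-109): print(yw,row([511,-100,220],yw),row([511,-100,124],yw))
E
```

```text
(-64.86, [-0.0, 0.001, -1.0])
71 [0.1054, -0.3966, -0.5251, -0.3774, -0.0002, 0.0001] [0.2254, -0.3965, -0.5251, -0.3774, -0.0002, 0.0001]
-109 [0.1054, -0.3966, -0.5251, 0.1226, 0.0, 0.0002] [0.2254, -0.3965, -0.5251, 0.1226, 0.0, 0.0002]
```

Request:
drive_tool:
  plan:
    - [[0.0,-0.3966,-0.5251,0.1226,0,0.0002],[0.0,-0.3966,-0.5251,0.1226,0,0.0002],[0.0,-0.3966,-0.5251,0.1226,0,0.0002],[0.0,-0.3966,-0.5251,0.1226,0,0.0002],[0.0,-0.3966,-0.5251,0.1226,0,0.0002],[0.0,-0.3966,-0.5251,0.1226,0,0.0002],[0.0,-0.3966,-0.5251,0.1226,0,0.0002],[0.0,-0.3966,-0.5251,0.1226,0,0.0002],[0.1054,-0.3966,-0.5251,0.1226,0,0.0002],[0.1054,-0.3966,-0.5251,0.1226,0,0.0002],[0.1054,-0.3966,-0.5251,0.1226,0,0.0002],[0.1054,-0.3966,-0.5251,0.1226,0,0.0002],[0.1054,-0.3966,-0.5251,0.1226,0,0.0002]]
  hand: 100

```text
clock: 1.72
tool_pos: [511.2, -100.8, 220.8]
eef_rot: [2.712, 1.568, -0.762]
contact_force: [-0.6, 0.2, 0.2]
width: 85.2
```

```bash
python3 - <<'E'
from h import *
sent([0.1054, -0.3966, -0.5251, 0.1226, 0, 0.0002])
save('wrist','w1')
W,p=world('w1')
z=W[...,2]
m=(z>66)&(z<77)
n,l,st,c=cv2.connectedComponentsWithStats(m.astype(np.uint8))
for i in range(1,n):
    if st[i,4]>300: print(st[i],cv2.minAreaRect(W[l==i][:,:2].astype(np.float32)),np.median(z[l==i]))
E
```

```text
Traceback (most recent call last):
  File "h.py", line 29, in sent
    o=get_obs(); print('cmd',p.round(1),'meas',o['tool_pos'].round(1),'err',(o['tool_pos']-p).round(2),'jaw cmd',jaw(q),'meas',jaw(R.from_euler('xyz',o['eef_rot'])),'F',o['contact_force'].round(1),'w',o['width'].round(1),'t',o['clock'],'q',o['joint_pos'].round(2))
                                                                                                                                                                                                         ^^^^^^^^^^^^^^^^
AttributeError: 'float' object has no attribute 'round'
```

```bash
sed -i "s/o\['width'\].round(1)/round(o['width'],1)/" h.py; rm cmd.json
python3 - <<'E'
import h
from h import *
p0,r0=np.array([265.555,-565.789,303.927]),R.from_euler('xyz',[-1.66753051,1.569647,1.9128417])
h.cmd=lambda:(p0,r0)
h.sent([0.1054, -0.3966, -0.5251, 0.1226, 0, 0.0002])
save('wrist','w1')
W,p=world('w1')
z=W[...,2]
m=(z>66)&(z<77)
n,l,st,c=cv2.connectedComponentsWithStats(m.astype(np.uint8))
for i in range(1,n):
    if st[i,4]>300: print(st[i],cv2.minAreaRect(W[l==i][:,:2].astype(np.float32)),np.median(z[l==i]))
E
```

```text
cmd [ 511. -100.  220.] meas [ 511.2 -100.8  220.8] err [ 0.18 -0.78  0.83] jaw cmd (-109.0, [-0.0, -0.0, -1.0]) meas (-109.04, [0.002, -0.002, -1.0]) F [-0.6  0.2  0.2] w 85.2 t 1.725 q [-0.32  0.45  1.9  -0.    0.78  1.58]
[449   0  81  46 653] ((583.0388793945312, -250.94070434570312), (51.278480529785156, 13.400930404663086), 44.417293548583984) 72.38423067681595
[ 263  177   25   86 2005] ((513.0276489257812, -98.88230895996094), (15.96933650970459, 59.55759811401367), 71.05952453613281) 72.41500486874949
```

View pics/w1.png

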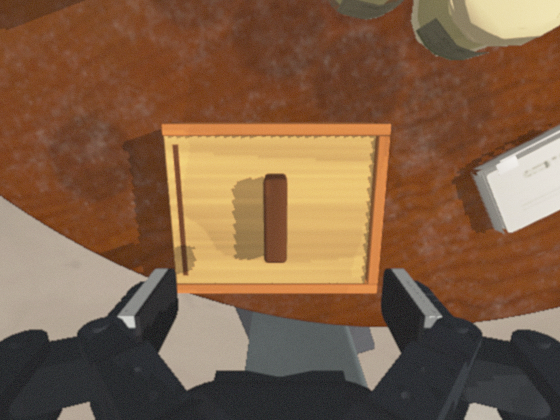

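The wrist view shows the bar at px (275,218), 16×60 mm, top z 72 as expected. The fingers straddle it. Descending and gripping.

```bash
python3 - <<'E'
from h import *
print(row([512,-99.2,124],-109)); 
E
```

```text
[0.12, -0.0014, -0.0009, 0.0, 0.0, -0.0]
```

Request:
drive_tool:
  plan:
    - [[0.12,-0.0014,-0.0009,0,0,0],[0.12,-0.0014,-0.0009,0,0,0],[0.12,-0.0014,-0.0009,0,0,0],[0.12,-0.0014,-0.0009,0,0,0]]

```text
clock: 2.28
tool_pos: [512.6, -99.8, 125.0]
eef_rot: [2.673, 1.568, -0.801]
contact_force: [-0.2, -0.7, 0.1]
width: 85.1
```

Request:
drive_tool:
  plan:
    - [[0,0,0,0,0,0],[0,0,0,0,0,0],[0,0,0,0,0,0],[0,0,0,0,0,0],[0,0,0,0,0,0],[0,0,0,0,0,0]]
  hand: 0

```text
clock: 3.02
tool_pos: [512.3, -99.0, 124.1]
eef_rot: [2.566, 1.569, -0.907]
contact_force: [-0.6, 5.6, 7.6]
width: 14.4
```

```bash
python3 - <<'E'
from h import *
sent([0.12, -0.0014, -0.0009, 0, 0, 0])
a=np.deg2rad(71)
print(row(np.array([512,-99.2,124])+125*np.array([np.cos(a),np.sin(a),0]),-109))
save('wrist','w2')
E
```

```text
cmd [512.  -99.2 124. ] meas [512.3 -99.  124.1] err [0.27 0.21 0.04] jaw cmd (-109.0, [-0.0, -0.0, -1.0]) meas (-109.0, [0.001, -0.001, -1.0]) F [-0.6  5.6  7.6] w 14.4 t 3.025 q [-0.32  0.61  1.97 -0.    0.56  1.59]
[-0.0, -0.1562, 0.0, 0.0, 0.0, -0.0]
```

View pics/w2.png

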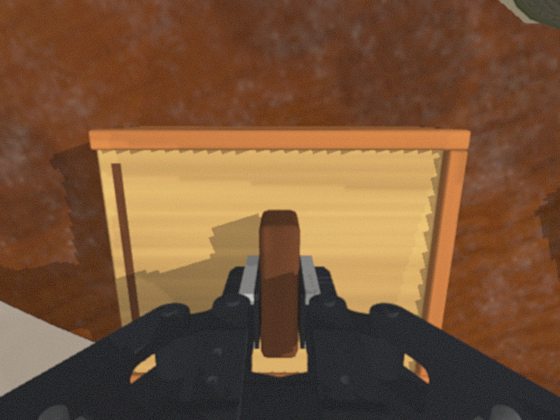

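The bar at px (280,285) is held at 14.4 mm. Sliding open in steps, eased up slightly.

Request:
drive_tool:
  plan:
    - [[-0.002,-0.01,0,0,0,0],[-0.002,-0.025,0,0,0,0],[-0.002,-0.045,0,0,0,0],[-0.002,-0.065,0,0,0,0],[-0.002,-0.085,0,0,0,0],[-0.002,-0.105,0,0,0,0],[-0.002,-0.125,0,0,0,0],[-0.002,-0.14,0,0,0,0],[-0.002,-0.15,0,0,0,0],[-0.002,-0.153,0,0,0,0],[-0.002,-0.153,0,0,0,0]]

```text
clock: 4.45
tool_pos: [552.3, 16.9, 124.2]
eef_rot: [2.0, 1.569, -1.473]
contact_force: [6.2, -0.9, -14.9]
width: 14.6
```

```bash
python3 - <<'E'
from h import *
sent([-0.002, -0.153, 0, 0, 0, 0])
E
```

```text
cmd [551.9  16.5 125.6] meas [552.3  16.9 124.2] err [ 0.41  0.31 -1.37] jaw cmd (-109.0, [-0.0, -0.0, -1.0]) meas (-108.97, [0.0, -0.001, -1.0]) F [  6.2  -0.9 -14.9] w 14.6 t 4.45 q [-0.09  0.64  1.9  -0.    0.61  1.82]
```

Request:
drive_tool:
  plan:
    - [[0.0013,-0.002,0,0,0,0],[0.0013,-0.0045,0,0,0,0],[0.0013,-0.0045,0,0,0,0]]

```text
clock: 4.82
tool_pos: [553.2, 19.4, 124.2]
eef_rot: [2.027, 1.569, -1.446]
contact_force: [1.5, -5.4, -2.5]
width: 14.8
```

```bash
python3 - <<'E'
from h import *
sent([0.0013, -0.0045, 0, 0, 0, 0])
print(get_obs()['contact_force']@[np.cos(1.239),np.sin(1.239),0])
E
```

```text
cmd [553.   19.9 124.5] meas [553.2  19.4 124.2] err [ 0.14 -0.5  -0.39] jaw cmd (-109.0, [-0.0, -0.0, -1.0]) meas (-108.98, [0.0, -0.002, -1.0]) F [ 1.5 -5.4 -2.5] w 14.8 t 4.825 q [-0.08  0.64  1.89 -0.    0.61  1.82]
-4.620336805596512
```

Request:
drive_tool:
  plan:
    - [[0,-0.002,0,0,0,0],[0,-0.002,0,0,0,0]]

```text
clock: 5.08
tool_pos: [553.3, 19.7, 124.1]
eef_rot: [1.605, 1.567, -1.867]
contact_force: [-2.3, -19.8, 0.1]
width: 14.6
```

```bash
python3 - <<'E'
from h import *
sent([0, -0.002, 0, 0, 0, 0])
print(get_obs()['contact_force']@[np.cos(1.239),np.sin(1.239),0])
E
```

```text
cmd [553.6  21.5 124.5] meas [553.3  19.7 124.1] err [-0.28 -1.71 -0.4 ] jaw cmd (-109.0, [-0.0, -0.0, -1.0]) meas (-108.97, [-0.001, -0.003, -1.0]) F [ -2.3 -19.8   0.1] w 14.6 t 5.075 q [-0.08  0.64  1.89 -0.01  0.61  1.82]
-19.43040543314424
```

The cover is on its stop, with −19 N along the slide and 125.6 mm of travel. Now I'll release, lift and go above the tin.

Request:
drive_tool:
  plan:
    - [[0,0.0023,0,0,0,0],[0,0.0023,0,0,0,0],[0,0.0023,0,0,0,0],[0,0.0023,0,0,0,0],[-0.08,0.0023,0,0,0,0],[-0.155,0.0023,0,0,0,0],[-0.155,0.0023,0,0,0,0]]
  hand: 100

```text
clock: 5.95
tool_pos: [554.1, 19.8, 252.4]
eef_rot: [-3.049, 1.563, -0.238]
contact_force: [0.3, 0.4, -0.5]
width: 85.2
```

```bash
python3 - <<'E'
from h import *
sent([-0.155, 0.0023, 0, 0, 0, 0])
print(row([500,-450,230],-11))
E
```

```text
cmd [553.   19.7 248.5] meas [554.1  19.8 252.4] err [1.06 0.08 3.81] jaw cmd (-109.0, [-0.0, -0.0, -1.0]) meas (-108.98, [0.008, -0.002, -1.0]) F [ 0.3  0.4 -0.5] w 85.2 t 5.95 q [-0.08  0.45  1.8  -0.    0.89  1.82]
[0.0233, 0.5767, -0.1285, -0.2722, 0.0001, 0.0]
```

Request:
drive_tool:
  plan:
    - [[0.0,0.5767,-0.1285,-0.2722,0,0],[0.0,0.5767,-0.1285,-0.2722,0,0],[0.0,0.5767,-0.1285,-0.2722,0,0],[0.0,0.5767,-0.1285,-0.2722,0,0],[0.0,0.5767,-0.1285,-0.2722,0,0],[0.0,0.5767,-0.1285,-0.2722,0,0],[0.0,0.5767,-0.1285,-0.2722,0,0],[0.0,0.5767,-0.1285,-0.2722,0,0],[0.0233,0.5767,-0.1285,-0.2722,0,0],[0.0233,0.5767,-0.1285,-0.2722,0,0],[0.0233,0.5767,-0.1285,-0.2722,0,0],[0.0233,0.5767,-0.1285,-0.2722,0,0]]

```text
clock: 7.45
tool_pos: [500.2, -449.8, 229.6]
eef_rot: [-0.017, 1.57, -1.781]
contact_force: [0.5, 0.2, 0.7]
width: 85.8
```

```bash
python3 - <<'E'
from h import *
sent([0.0233, 0.5767, -0.1285, -0.2722, 0, 0])
save('wrist','w3');save('top','t3')
for n in('w3','t3'):
    W,p=world(n); z=W[...,2]
    m=(z>16)&(z<30)&(abs(W[...,0]-498)<60)&(abs(W[...,1]+451)<72)
    nn,l,st,c=cv2.connectedComponentsWithStats(m.astype(np.uint8))
    for i in range(1,nn):
        if st[i,4]>200: print(n,st[i],cv2.minAreaRect(W[l==i][:,:2].astype(np.float32)),np.median(z[l==i]))
W,p=world('t3');z=W[...,2]
m=(z>66)&(z<77)&(W[...,1]>-30)&(W[...,0]<620)&(W[...,0]>500);print(m.sum(),cv2.minAreaRect(W[m][:,:2].astype(np.float32)))
E
```

```text
cmd [ 500. -450.  230.] meas [ 500.2 -449.8  229.6] err [ 0.12  0.16 -0.39] jaw cmd (-11.0, [-0.0, -0.0, -1.0]) meas (-11.11, [-0.0, -0.001, -1.0]) F [0.5 0.2 0.7] w 85.8 t 7.45 q [-0.83  0.63  1.51 -0.    1.   -0.64]
w3 [ 241  148   75  103 7320] ((499.9292907714844, -449.94122314453125), (87.5818099975586, 61.04523468017578), 79.21939849853516) 23.59236705229428
269 ((551.9884643554688, 18.212024688720703), (18.102914810180664, 59.0383415222168), 71.33394622802734)
```

View pics/w3.png

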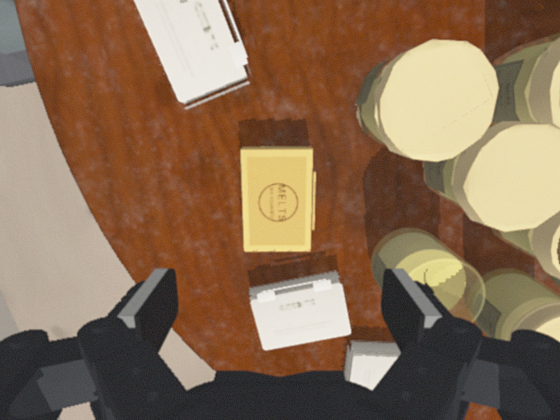

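View pics/t3.png

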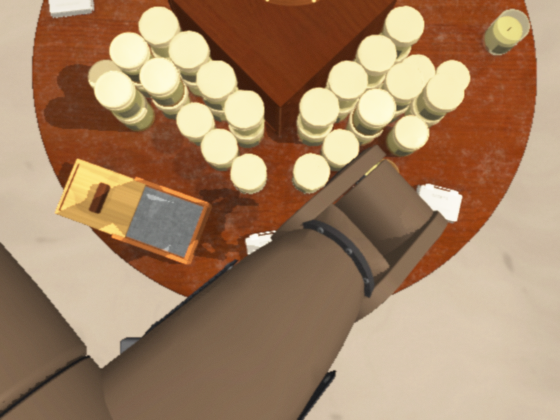

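The wrist view shows the tin centred between the jaws at px (278,200), with the lid marking "MELTS" up. It is at (499.9, −449.9), size 61×87.6. The top view shows the cover open with the grey floor visible. Descending on the tin.

Request:
drive_tool:
  plan:
    - [[0.07,0,0,0,0,0],[0.14,0,0,0,0,0],[0.18,0,0,0,0,0],[0.1925,0,0,0,0,0],[0.1925,0,0,0,0,0],[0.1925,0,0,0,0,0]]

```text
clock: 8.3
tool_pos: [500.6, -450.7, 77.7]
eef_rot: [0.707, 1.567, -1.056]
contact_force: [0.3, 0.1, -0.0]
width: 85.4
```

```bash
python3 - <<'E'
from h import *
sent([0.1925, 0, 0, 0, 0, 0])
save('scene','s4')
E
python3 - <<'E'
import cv2
a=cv2.imread('pics/s4.png');cv2.imwrite('pics/s4b.png',cv2.resize(a[170:300,270:430],None,fx=4,fy=4,interpolation=cv2.INTER_CUBIC))
E
```

```text
cmd [ 500. -450.   76.] meas [ 500.6 -450.7   77.7] err [ 0.57 -0.73  1.69] jaw cmd (-11.0, [-0.0, -0.0, -1.0]) meas (-11.01, [0.002, -0.003, -1.0]) F [ 0.3  0.1 -0. ] w 85.4 t 8.3 q [-0.83  0.82  1.6  -0.    0.72 -0.64]
```

View pics/s4b.png

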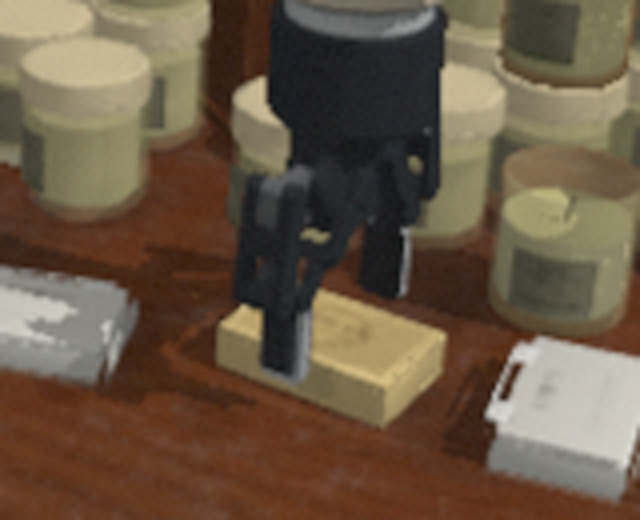

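Request:
drive_tool:
  plan:
    - [[0.0025,0,0,0,0,0],[0.0025,0,0,0,0,0],[0.0025,0,0,0,0,0]]

```text
clock: 8.72
tool_pos: [500.1, -450.3, 74.1]
eef_rot: [0.357, 1.569, -1.406]
contact_force: [-0.7, 0.5, 1.2]
width: 85.7
```

Request:
drive_tool:
  plan:
    - [[0,0,0,0,0,0],[0,0,0,0,0,0],[0,0,0,0,0,0],[0,0,0,0,0,0],[0,0,0,0,0,0]]
  hand: 0

```text
clock: 9.35
tool_pos: [500.2, -450.3, 74.4]
eef_rot: [0.409, 1.569, -1.354]
contact_force: [-0.9, 1.2, 5.6]
width: 57.7
```

```bash
python3 - <<'E'
from h import *
sent([0.0025, 0, 0, 0, 0, 0])
save('scene','s5')
E
python3 - <<'E'
import cv2
a=cv2.imread('pics/s5.png');cv2.imwrite('pics/s5b.png',cv2.resize(a[170:300,270:430],None,fx=4,fy=4,interpolation=cv2.INTER_CUBIC))
E
```

```text
cmd [ 500. -450.   74.] meas [ 500.2 -450.3   74.4] err [ 0.18 -0.35  0.38] jaw cmd (-11.0, [-0.0, -0.0, -1.0]) meas (-11.0, [0.0, -0.002, -1.0]) F [-0.9  1.2  5.6] w 57.7 t 9.35 q [-0.83  0.83  1.6  -0.    0.72 -0.64]
```

View pics/s5b.png

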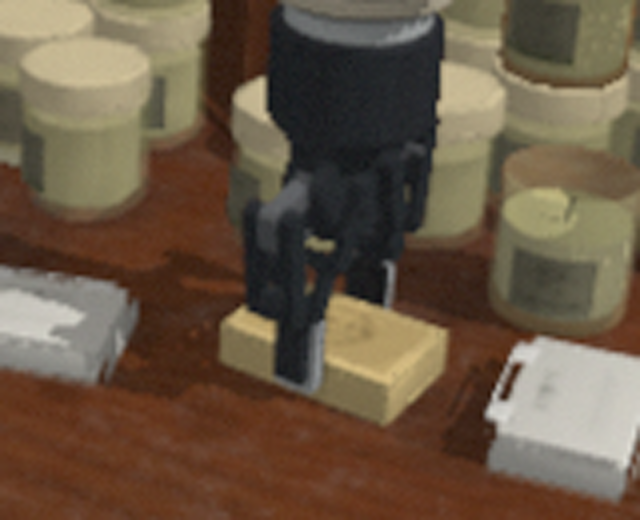

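The tin is held at 57.7 mm and lies flat. Lifting and carrying it over the box.

```bash
python3 - <<'E'
from h import *
print(row([500,-450,194],-11),row([510.2,-105.6,194],71))
E
```

```text
[-0.15, -0.0, 0.0, -0.0, 0.0, 0.0] [-0.1501, -0.0697, -0.425, -0.2278, -0.0, 0.0001]
```

Request:
drive_tool:
  plan:
    - [[-0.02,0,0,0,0,0],[-0.06,0,0,0,0,0],[-0.1,0,0,0,0,0],[-0.14,0,0,0,0,0],[-0.15,0,0,0,0,0],[-0.15,-0.005,-0.035,-0.02,0,0],[-0.15,-0.014,-0.085,-0.045,0,0],[-0.15,-0.023,-0.14,-0.073,0,0],[-0.15,-0.032,-0.195,-0.1,0,0],[-0.15,-0.041,-0.25,-0.128,0,0],[-0.15,-0.05,-0.305,-0.156,0,0],[-0.15,-0.059,-0.36,-0.184,0,0],[-0.15,-0.066,-0.4,-0.21,0,0],[-0.1501,-0.0697,-0.425,-0.2278,0,0],[-0.1501,-0.0697,-0.425,-0.2278,0,0],[-0.1501,-0.0697,-0.425,-0.2278,0,0],[-0.1501,-0.0697,-0.425,-0.2278,0,0]]

```text
clock: 11.52
tool_pos: [510.2, -106.5, 193.4]
eef_rot: [-1.321, 1.57, -1.655]
contact_force: [-0.1, -0.6, -1.6]
width: 57.2
```

```bash
python3 - <<'E'
from h import *
sent([-0.1501, -0.0697, -0.425, -0.2278, 0, 0])
save('wrist','w6');save('scene','s6')
W,p=world('w6');z=W[...,2]
a=np.deg2rad(71);ex=np.array([np.cos(a),np.sin(a)]);ey=np.array([-ex[1],ex[0]])
d=W[...,:2]-np.array([512.6,-98.5]);X=d@ex;Y=d@ey
m=(z>48)&(z<57)&(X>-95)&(X<0)&(abs(Y)<80)
print('lips X',np.percentile(X[m],[1,99]),'Y',np.percentile(Y[m],[1,99]),m.sum())
for lo in range(-84,-56,2):
    k=(X>=lo)&(X<lo+2)&(abs(Y)<30);print(lo,k.sum(),np.round(np.median(z[k]),1),p[k].mean(0).round())
E
python3 - <<'E'
import cv2
a=cv2.imread('pics/s6.png');cv2.imwrite('pics/s6b.png',cv2.resize(a[110:260,130:310],None,fx=4,fy=4,interpolation=cv2.INTER_CUBIC))
E
```

```text
cmd [ 510.2 -105.6  194. ] meas [ 510.2 -106.5  193.4] err [-0.01 -0.88 -0.63] jaw cmd (71.0, [-0.0, -0.0, -1.0]) meas (70.88, [-0.0, -0.001, -1.0]) F [-0.1 -0.6 -1.6] w 57.2 t 11.525 q [-0.33  0.49  1.93 -0.    0.72 -1.57]
lips X [-77.92245814  -1.37470908] Y [-30.9118015   64.24413035] 3676
-84 0 nan [nan nan nan]
-82 0 nan [nan nan nan]
-80 16 51.1 [198. 122.  67.]
-78 250 52.1 [217. 137.  75.]
-76 266 52.3 [215. 136.  74.]
-74 297 52.3 [206. 130.  73.]
-72 1812 39.6 [116.  77.  48.]
-70 798 187.6 [64. 57. 53.]
-68 894 189.6 [44. 45. 48.]
-66 1057 190.7 [44. 45. 49.]
-64 1371 190.4 [44. 46. 49.]
-62 2439 199.1 [43. 44. 47.]
-60 1890 188.5 [45. 46. 48.]
-58 1164 181.7 [47. 48. 50.]
  return _methods._mean(a, axis=axis, dtype=dtype,
  ret = ret.dtype.type(ret / rcount)
<stdin>:10: RuntimeWarning: Mean of empty slice.
  ret = um.true_divide(
```

View pics/w6.png

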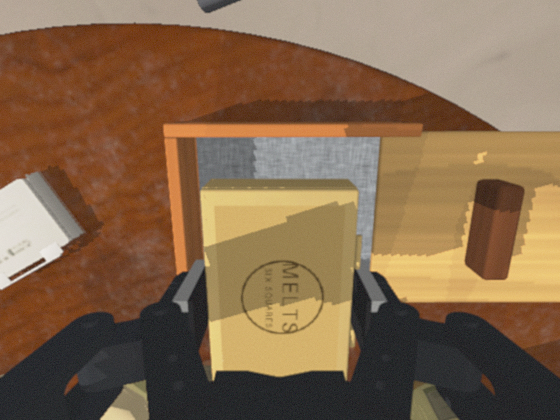

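View pics/s6b.png

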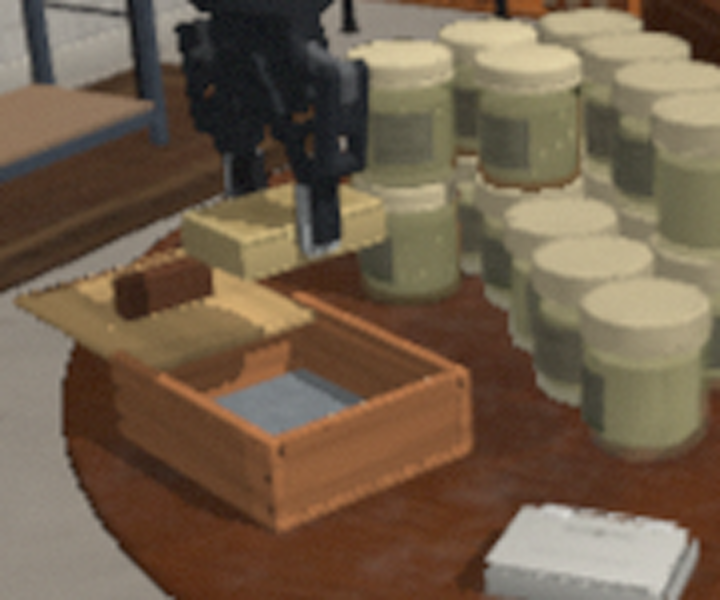

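The wrist view shows the tin between the jaws, lid up at px (282,280). The open box with its grey floor is beneath it, and the bar is out of the way at (495,230). Next I'll check tilt.

```bash
python3 - <<'E'
from h import *
W,p=world('w6')
s=W[200:360:4,225:340:4].reshape(-1,3);s=s[(s[:,2]>120)&(s[:,2]<165)]
c=s.mean(0);n=np.linalg.svd(s-c)[2][2];print(c,n*np.sign(n[2]))
a=np.deg2rad(71);ex=np.array([np.cos(a),np.sin(a)]);ey=np.array([-ex[1],ex[0]])
z=W[...,2];d=W[...,:2]-np.array([512.6,-98.5]);X=d@ex;Y=d@ey
m=(z>132)&(z<150)&(abs(X+7)<25);m[:,:]&=True
m&=(np.arange(420)[:,None]<300);print('tin Ymax',np.percentile(Y[m],[1,99,99.8]),'zmed',np.median(z[m]))
print(row([510.2,-105.6,81],71),row([510.2,-105.6,79],71))
E
```

```text
[ 503.26878362 -103.48272508  142.77754013] [0.00129051 0.00174066 0.99999765]
tin Ymax [-0.83516935 43.55081342 43.66364056] zmed 142.75654868138366
[0.1413, 0.0, 0.0001, 0.0, -0.0, 0.0] [0.1438, 0.0, 0.0001, 0.0, -0.0, 0.0]
```

Request:
drive_tool:
  plan:
    - [[0.04,0,0,0,0,0],[0.08,0,0,0,0,0],[0.11,0,0,0,0,0],[0.128,0,0,0,0,0],[0.136,0,0,0,0,0],[0.14,0,0,0,0,0],[0.1413,0,0,0,0,0],[0.1413,0,0,0,0,0],[0.1413,0,0,0,0,0]]

```text
clock: 12.75
tool_pos: [510.4, -105.9, 80.9]
eef_rot: [-0.782, 1.569, -1.113]
contact_force: [0.7, 0.0, -0.9]
width: 57.3
```

```bash
python3 - <<'E'
from h import *
sent([0.1413, 0, 0, 0, 0, 0])
E
```

```text
cmd [ 510.1 -105.6   81. ] meas [ 510.4 -105.9   80.9] err [ 0.22 -0.29 -0.05] jaw cmd (71.0, [-0.0, -0.0, -1.0]) meas (71.01, [0.001, -0.002, -1.0]) F [ 0.7  0.  -0.9] w 57.3 t 12.75 q [-0.33  0.69  1.99 -0.    0.46 -1.57]
```

Not in contact yet. I'll creep down.

Request:
drive_tool:
  plan:
    - [[0.0008,0,0,0,0,0],[0.0012,0,0,0,0,0],[0.0012,0,0,0,0,0]]

```text
clock: 13.12
tool_pos: [510.3, -105.9, 80.3]
eef_rot: [-0.727, 1.569, -1.059]
contact_force: [-1.8, 0.3, 9.9]
width: 57.4
```

```bash
python3 - <<'E'
from h import *
sent([0.0012, 0, 0, 0, 0, 0])
E
```

```text
cmd [ 510.1 -105.6   80. ] meas [ 510.3 -105.9   80.3] err [ 0.19 -0.27  0.31] jaw cmd (71.0, [-0.0, -0.0, -1.0]) meas (71.01, [0.001, -0.002, -1.0]) F [-1.8  0.3  9.9] w 57.4 t 13.125 q [-0.33  0.69  1.99 -0.    0.46 -1.57]
```

Floor contact at 9.9 N, as expected. Releasing and retracting.

Request:
drive_tool:
  plan:
    - [[0,0,0,0,0,0],[0,0,0,0,0,0],[0,0,0,0,0,0],[0,0,0,0,0,0]]
  hand: 85

```text
clock: 13.62
tool_pos: [510.2, -105.8, 79.5]
eef_rot: [-1.253, 1.57, -1.585]
contact_force: [0.2, -0.3, -0.3]
width: 72.5
```

Request:
drive_tool:
  plan:
    - [[-0.02,0,0,0,0,0],[-0.06,0,0,0,0,0],[-0.1,0,0,0,0,0],[-0.15,0,0,0,0,0],[-0.15,0,0,0,0,0],[-0.15,0,0,0,0,0]]

```text
clock: 14.38
tool_pos: [509.9, -105.6, 199.8]
eef_rot: [-0.984, 1.569, -1.316]
contact_force: [0.4, 0.1, -0.5]
width: 72.7
```

```bash
python3 - <<'E'
from h import *
sent([-0.15, 0, 0, 0, 0, 0])
save('wrist','w7')
W,p=world('w7');z=W[...,2]
a=np.deg2rad(71);ex=np.array([np.cos(a),np.sin(a)]);ey=np.array([-ex[1],ex[0]])
d=W[...,:2]-np.array([512.6,-98.5]);X=d@ex;Y=d@ey
m=(z>24)&(z<34)&(abs(X)<69)&(abs(Y)<55)
nn,l,st,c=cv2.connectedComponentsWithStats(m.astype(np.uint8))
i=1+np.argmax(st[1:,4]);k=l==i
print(st[i],cv2.minAreaRect(np.stack([X[k],Y[k]],1).astype(np.float32)))
s=W[k];cc=s.mean(0);n=np.linalg.svd(s[::7]-s[::7].mean(0))[2][2];print(cc,n)
b=(z>66)&(z<77)&(X>90)&(X<160)&(abs(Y)<50);print('bar',b.sum(),cv2.minAreaRect(np.stack([X[b],Y[b]],1).astype(np.float32)))
print(row([553.2,19.6,200],71),row([553.2,19.6,124],71))
E
```

```text
cmd [ 510.2 -105.6  200. ] meas [ 509.9 -105.6  199.8] err [-0.25 -0.03 -0.2 ] jaw cmd (71.0, [-0.0, -0.0, -1.0]) meas (71.0, [0.0, -0.001, -1.0]) F [ 0.4  0.1 -0.5] w 72.7 t 14.375 q [-0.33  0.48  1.92 -0.    0.73 -1.57]
[ 239  153   85  116 9353] ((-6.13941764831543, -0.07201766967773438), (61.23491668701172, 87.77220153808594), 0.006336243823170662)
[ 508.30399858 -104.35909973   29.60800965] [-4.78639394e-04  8.17198687e-03  9.99966494e-01]
bar 2798 ((124.1295394897461, 0.8009891510009766), (16.564706802368164, 59.055809020996094), 0.09642396867275238)
[-0.0, 0.1655, -0.0001, 0.0, -0.0, 0.0] [0.095, 0.1655, -0.0001, 0.0, -0.0, 0.0]
```

View pics/w7.png

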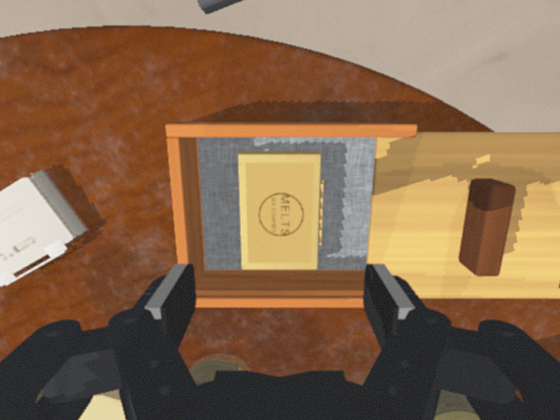

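The tin lies flat, lid up, on the liner at px (279,212), top z about 28. The bar is still at X≈+124. Gripping it again.

Request:
drive_tool:
  plan:
    - [[0,0.08,0,0,0,0],[0,0.1655,0,0,0,0],[0,0.1655,0,0,0,0],[0,0.1655,0,0,0,0],[0.06,0.1655,0,0,0,0],[0.094,0.1655,0,0,0,0],[0.094,0.1655,0,0,0,0],[0.094,0.1655,0,0,0,0]]
  hand: 100

```text
clock: 15.42
tool_pos: [553.5, 18.5, 125.0]
eef_rot: [-0.858, 1.569, -1.19]
contact_force: [0.1, 0.1, 0.6]
width: 85.3
```

Request:
drive_tool:
  plan:
    - [[0,0,0,0,0,0],[0,0,0,0,0,0],[0,0,0,0,0,0],[0,0,0,0,0,0],[0,0,0,0,0,0],[0,0,0,0,0,0]]
  hand: 0

```text
clock: 16.18
tool_pos: [553.3, 19.3, 124.6]
eef_rot: [-1.029, 1.569, -1.36]
contact_force: [-2.0, -1.1, 6.2]
width: 14.8
```

```bash
python3 - <<'E'
from h import *
sent([0.094, 0.1655, 0, 0, 0, 0])
E
```

```text
cmd [553.3  19.6 124.8] meas [553.3  19.3 124.6] err [ 0.07 -0.3  -0.15] jaw cmd (71.0, [-0.0, -0.0, -1.0]) meas (71.01, [0.0, -0.001, -1.0]) F [-2.  -1.1  6.2] w 14.8 t 16.175 q [-0.08  0.64  1.89 -0.    0.61 -1.32]
```

Slide shut: −y tool, 125 mm ≈ 0.156.

Request:
drive_tool:
  plan:
    - [[0,-0.01,0,0,0,0],[0,-0.025,0,0,0,0],[0,-0.045,0,0,0,0],[0,-0.065,0,0,0,0],[0,-0.085,0,0,0,0],[0,-0.105,0,0,0,0],[0,-0.125,0,0,0,0],[0,-0.14,0,0,0,0],[0,-0.15,0,0,0,0],[0,-0.154,0,0,0,0],[0,-0.154,0,0,0,0]]

```text
clock: 17.55
tool_pos: [513.0, -97.5, 124.6]
eef_rot: [-1.233, 1.569, -1.565]
contact_force: [-2.7, -0.9, 5.2]
width: 14.8
```

```bash
python3 - <<'E'
from h import *
sent([0, -0.154, 0, 0, 0, 0])
print(get_obs()['contact_force']@[np.cos(1.239),np.sin(1.239),0])
E
```

```text
cmd [513.2 -96.9 124.8] meas [513.  -97.5 124.6] err [-0.18 -0.65 -0.19] jaw cmd (71.0, [-0.0, -0.0, -1.0]) meas (70.99, [0.0, -0.001, -1.0]) F [-2.7 -0.9  5.2] w 14.8 t 17.55 q [-0.31  0.61  1.97 -0.    0.56 -1.55]
-1.7363674651597156
```

Request:
drive_tool:
  plan:
    - [[0,-0.002,0,0,0,0],[0,-0.004,0,0,0,0],[0,-0.004,0,0,0,0]]

```text
clock: 17.92
tool_pos: [512.4, -99.2, 124.6]
eef_rot: [0.15, 1.57, -0.182]
contact_force: [3.2, 13.3, 5.2]
width: 14.5
```

```bash
python3 - <<'E'
from h import *
sent([0, -0.004, 0, 0, 0, 0])
print(get_obs()['contact_force']@[np.cos(1.239),np.sin(1.239),0])
E
```

```text
cmd [512.1 -99.9 124.8] meas [512.4 -99.2 124.6] err [ 0.28  0.74 -0.19] jaw cmd (71.0, [-0.0, -0.0, -1.0]) meas (70.98, [0.001, -0.0, -1.0]) F [ 3.2 13.3  5.2] w 14.5 t 17.925 q [-0.32  0.61  1.97  0.    0.56 -1.56]
13.65826286346883
```

Against the end wall at 13.7 N, back at its starting position. Releasing with this light preload, then lifting clear.

Request:
drive_tool:
  plan:
    - [[0,-0.001,0,0,0,0],[0,-0.001,0,0,0,0]]

```text
clock: 18.18
tool_pos: [512.3, -99.3, 124.7]
eef_rot: [0.631, 1.57, 0.299]
contact_force: [6.9, 19.7, 5.5]
width: 15.0
```

Request:
drive_tool:
  plan:
    - [[0,0,0,0,0,0],[0,0,0,0,0,0],[0,0,0,0,0,0],[0,0,0,0,0,0],[0,0,0,0,0,0],[-0.06,0,0,0,0,0],[-0.12,0,0,0,0,0],[-0.12,0,0,0,0,0],[-0.12,0,0,0,0,0]]
  hand: 100

```text
clock: 19.3
tool_pos: [511.6, -100.7, 220.0]
eef_rot: [-1.395, 1.57, -1.726]
contact_force: [0.5, 0.4, -0.2]
width: 85.4
```

```bash
python3 - <<'E'
from h import *
sent([0,-0.001,0,0,0,0]);sent([-0.12, 0, 0, 0, 0, 0])
save('wrist','w8');save('scene','s8')
W,p=world('w8');z=W[...,2]
a=np.deg2rad(71);ex=np.array([np.cos(a),np.sin(a)]);ey=np.array([-ex[1],ex[0]])
d=W[...,:2]-np.array([512.6,-98.5]);X=d@ex;Y=d@ey
b=(z>66)&(z<77)&(abs(X)<40)&(abs(Y)<50);print('bar',b.sum(),cv2.minAreaRect(np.stack([X[b],Y[b]],1).astype(np.float32)))
for n in('s0','s8'):
    W,p=world(n);z=W[...,2]
    for nm,(x,y) in dict(card=(460,-313),cardB=(498,-562)).items():
        m=(z>12)&(z<26)&(abs(W[...,0]-x)<52)&(abs(W[...,1]-y)<50);print(n,nm,m.sum(),np.round(W[m].mean(0),1))
    m=(z>40)&(z<80)&(abs(W[...,0]-600)<40)&(abs(W[...,1]+520)<40);print(n,'candle',m.sum(),np.round(W[m].mean(0),1))
E
```

```text
cmd [ 511.9 -100.7  124.8] meas [ 511.6 -100.7  220. ] err [-0.24 -0.   95.16] jaw cmd (71.0, [-0.0, -0.0, -1.0]) meas (71.0, [-0.0, -0.001, -1.0]) F [ 0.5  0.4 -0.2] w 85.4 t 19.3 q [-0.32  0.45  1.9  -0.    0.78 -1.56]
cmd [ 511.9 -100.7  220.8] meas [ 511.6 -100.7  220. ] err [-0.27 -0.02 -0.84] jaw cmd (71.0, [-0.0, -0.0, -1.0]) meas (71.0, [-0.0, -0.001, -1.0]) F [ 0.5  0.4 -0.2] w 85.4 t 19.3 q [-0.32  0.45  1.9  -0.    0.78 -1.56]
bar 2030 ((-0.2466878890991211, 0.9479465484619141), (59.13574981689453, 15.974103927612305), 89.92427062988281)
s0 card 915 [ 454.8 -314.9   18.3]
s0 cardB 1075 [ 489.9 -563.2   18.3]
s0 candle 900 [ 597.9 -530.9   60.3]
s8 card 911 [ 455.2 -314.7   18.3]
s8 cardB 1074 [ 490.  -563.3   18.3]
s8 candle 902 [ 597.9 -530.9   60.3]
```

View pics/w8.png

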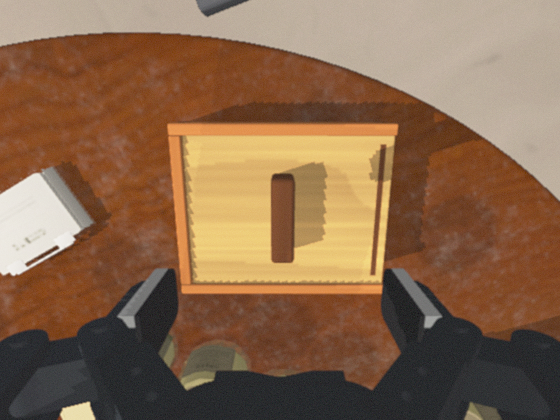

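View pics/s8.png

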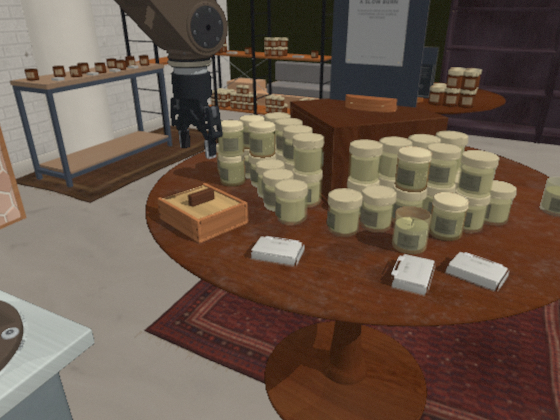

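The wrist view shows the cover shut, with the bar at px (283,218) and X = −0.2 mm. In the scene view the bystanders are unmoved, the gripper is clear, and the clock is at 19.4 s. Handing in.

```bash
python3 -c "
from h import *
print(close_job())"
```

```text
the job is handed in; nothing more can be done
None
```

The wax tin is inside the gift box and the cover is shut again. I handed the job in at about 19.4 s of the 61 s allowed.

- **Opening:** I gripped the dark bar and slid the cover to its stop, about 125.6 mm of travel with about 19 N felt there.
- **Placing the tin:** I lowered it until it touched the floor at about 10 N, then released it. A wrist picture then showed it flat, lid up and centred across the box, about 6 mm off centre lengthways towards the closed end.
- **Shutting:** I slid the cover back against the end wall, with 14–20 N felt there, released the bar and lifted clear. The last picture put the bar within 0.3 mm of its shut position.
- **Bystanders:** The candle and the two card holders I measured (the left one and the one beside the tin) came out within 0.4 mm of their starting positions. I checked the right-hand card holder only by eye, and it looks unmoved.

No check failed. Depth heights from the wrist camera read 1–2 mm high throughout, which is within the stated calibration error.

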